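# Open the specimen pot and hold the inspection mirror at its balance point

## Robot

A 6-joint arm with a two-finger parallel gripper is mounted at the origin on the work surface. World frame = base frame: x ahead of the robot, y to its left, z up, the work surface at z = 0. Lengths are in m, angles in rad, forces in N, time in s.
With the tool pointing down it reaches from about 0.35 to 0.775 m from the base axis. Payload 7.3 kg.
Tool frame: the origin (TCP) lies on the mounting face of the last link; the fingertips stand 178 mm ahead of it and the grasp point (between the pads) lies 159 mm ahead of it (robot.tcp_to_tips is the distance from the TCP to the fingertips, in m); z points along the fingers, y is the direction in which the jaws open and shut (so a half turn about z gives the same grasp; the last joint's range is limited). The gripper opens to 92 mm and grips with 3 to 60 N. Pads are 19 mm wide; open, the fingers measure 130 mm over their backs; the gripper's body (75 mm by 190 mm) begins 47 mm behind the grasp point.
Start: joints at [-1.465, 0.342, 1.524, -0, 1.275, -0.146], TCP at [0.131, -0.508, 0.405] pointing down, gripper open.
Joint ranges: [-2.53, 2.53], [-0.77, 2.02], [0.04, 2.7], [-1, 4.14], [0.28, 2.66], [-3.11, 3.11]. Speed limits (rad/s): [2.57, 2.57, 3.14, 3.14, 3.14, 3.14].

## Interface

Orientations are given as [roll, pitch, yaw] about the fixed x, y, z axes, in that order (R = Rz(yaw) Ry(pitch) Rx(roll)).
In Python, from cell import robot, viewer gives the robot as it stands.
- The arm moves only by the shell command python3 -m creep 'ROWS' [OPENING] [FORCE]. ROWS is JSON, a list that holds one entry, the list of rows, each a list of 6 numbers: the shift along the world's x, y, z in mm, then the turn, a rotation vector about the world's x, y, z in degrees. A call has 1 to 5 rows; each row shifts and turns the pose as measured when the row begins; what a row does not reach is not made up. A row lasts 1/12 s, in which the tool goes at most 41.7 mm and 7.16 degrees, less where a joint would pass 70% of its speed; a pose out of reach is approached as far as the arm can. A call with a gripper value outside its range is refused whole. OPENING is the closure, from -1 (fully open) to 1 (shut), set as the call begins (- or left out, the last holds). The fingers move at their own pace and stop on an object; FORCE is the grip in N (left out, the last holds). Time passes only in rows, so rows that do not move let the fingers close. It gives the time, the measured TCP pose, the force and the opening at its end, in the units of the state.
- robot.observe(): the state, without advancing time (a new reading comes with each control period).
- viewer.read_camera(name): name is "scene" or "top"; returns the picture (480x640x3 uint8, blue, green, red); there is no depth.
- viewer.camera_model(name): a dict with "fx", "fy", "cx", "cy" (pixels), "k1" (the pictures are not rectified: a ray, as slopes to the right and down, at radius r is drawn at 1 + k1 r^2 times it, then the intrinsics apply), "pose" (4x4, takes a point from camera to world coordinates). Camera axes: x right, y up, looking along -z (the intrinsics and any distortion apply to the point x, -y, -z); pixel columns grow to the right and rows downward; lengths in m; the calibration is good to about 2 mm. A picture is of the moment at which its call begins. camera_model takes no time and is no camera call.
- robot.hand_in(): hands the job in, once; it reports no verdict.
The state is a dict: "time": time; "qpos": joint angles; "qvel": joint speeds; "joint_efforts": joint torques, N m; "tool_pos": TCP position; "tool_rot": TCP orientation; "contact_force": force on the tool from outside, world axes, zero at the start; "torque": the same for the moment, N m; "opening": finger opening in m.
Only numpy, scipy, OpenCV 4.12 (cv2) and the standard library are available. Lean on these libraries where they do the work, as an engineer would, in place of code of your own. Each camera call takes 0.05 s, during which the arm holds its last target. There are 200 camera calls.

## Task

Lift the loose lid off the steel specimen pot by its knob and set it down flat, knob up, in the middle of the square cork pad, without dropping it. Then take the tipped-over inspection mirror by the round bar along its free edge, swing it up until it stands upright on its balance point, where it would fall either way by itself, and finish still holding it there, steady, so that the open pot can be viewed in it. Leave the pot standing where it is and do not disturb the jar, the brush box or the plaster-jacketed rock.

Things in the scene. Friction and masses are not known exactly. Their poses are not given: they have to be found in the camera images.
- pot: Open round stainless steel pot, 96 mm outside diameter, 70 mm high, wall 4 mm, loose, 0.6 kg, standing on the bench with a fossil tooth on plaster inside. Origin: centre of its underside, z up. It stands in either the nearer or the farther of two places on the robot's right; the cork pad is in the other.
- lid: Loose steel lid on the pot, about 0.16 kg. From its origin (centre of its underside) up: plug 80 mm diameter, 8 mm high, inside the pot's mouth; disc 100 mm diameter (z 8 to 13 mm) resting on the rim; stem 16 mm diameter (z 13 to 25 mm); black round knob 28 mm diameter (z 25 to 47 mm). z points up. On the pot its origin is 62 mm above the bench.
- lid_knob (a point): Middle of the lid's knob, on its axis, 36 mm above the lid's origin.
- pad: Square cork pad, fixed to the bench, 140 x 140 mm, 4 mm thick: where the lid goes. Origin: centre of its underside, on the bench.
- mirror_stand: Fixed dark steel stand of the mirror on the robot's left: base plate 160 mm (x) by 130 mm (y), 10 mm thick, two cheeks at x = +-68 mm carrying the hinge 60 mm above the bench, stop arms on both sides reaching 102 mm high about 47 mm off the middle. Origin: centre of its underside; its x axis is parallel to the hinge, its y axis is horizontal and square to the hinge.
- mirror_hinge (a point): Middle of the hinge axis, fixed, 60 mm above the bench; its axes are those of the stand (x along the hinge).
- mirror_bar (a point): Middle of the round bar along the mirror's free edge, on the bar's axis. The bar is 12 mm diameter and parallel to the hinge, 135 mm from it; it is carried by two 10 mm posts, at 48 mm either side of this point, that leave an open gap of 52 mm between the bar's axis and the mirror plate.
- mirror (a joint): Angle a of the mirror flap (plate 116 mm wide, 80 mm tall, 8 mm thick; with bar about 0.25 kg, hinge almost frictionless). 0 = upright, exactly its balance point. It falls to a stop at +0.75 or -0.75 rad and starts lying on either stop. From point mirror_hinge the bar lies 135 mm x sin(a) towards the stand's -y and 135 mm x cos(a) up.
- glue_jar: Bystander: amber glass jar with white cap, 60 mm diameter, 85 mm high, loose. Origin: centre of its underside.
- brush_box: Bystander: square wooden box of brushes, 70 x 70 mm, about 170 mm high with the brushes, loose. Origin: centre of its underside.
- rock: Bystander: rock in a round plaster jacket, 150 mm across, about 75 mm high, loose. Origin: centre of its underside.

How it is judged:
By the outcome, as a careful person would: the job done as asked, in the order asked, and still so for the second after the job is handed in, while the arm keeps its last pose, push and grip.
It also fails if it takes over 58 s, if anything falls off the work surface, if the arm or the gripper's body presses on something with over 40 N, if the wrist force passes 120 N, or if a joint passes its speed limit or range.

## Working session

There is one attempt and no reset: what is moved stays moved. The work goes in short steps, Python scripts to look and compute and a shell command to move; the robot and the scene stay as the last step left them, time stands still between calls to the robot, and variables do not carry over. Pictures are saved under pics/ and viewed, about 8 in all and at most 12, crops included, and the job is handed in when it is done.

```bash
ls; mkdir -p pics
python3 - <<'E'
from cell import robot, viewer
import cv2
for n in ("scene","top"):
    cv2.imwrite(f"pics/{n}0.png",viewer.read_camera(n)); m=viewer.camera_model(n); print(n,m)
print(robot.observe())
E
```

```text
pics
scene {'fx': 531.1053906731744, 'fy': 531.1053906731744, 'cx': 316.61834169942756, 'cy': 247.31065482749042, 'k1': -0.09307615630240101, 'pose': array([[-0.20554437, -0.6933351 ,  0.69067934,  1.65260287],
       [ 0.97846886, -0.13209862,  0.15858322,  0.20476686],
       [-0.01871352,  0.70840412,  0.70555893,  1.19495734],
       [ 0.        ,  0.        ,  0.        ,  1.        ]])}
top {'fx': 557.065842853672, 'fy': 557.065842853672, 'cx': 320.5500154508272, 'cy': 237.65291698549024, 'k1': -0.0465763691802025, 'pose': array([[ 0.08168795,  0.97381925, -0.21213943,  0.28445507],
       [-0.99665286,  0.08049604, -0.01426387, -0.02391802],
       [ 0.00318595,  0.21259456,  0.9771353 ,  1.69692042],
       [ 0.        ,  0.        ,  0.        ,  1.        ]])}
{'time': 0.1, 'qpos': array([-1.46499485e+00,  3.42631478e-01,  1.52491698e+00,  1.37904167e-05,
        1.27543229e+00, -1.46018629e-01]), 'qvel': array([-9.50195891e-05, -1.27275293e-03, -2.34510326e-03,  1.80035092e-03,
       -1.80605392e-03,  1.50049230e-03]), 'joint_efforts': array([ 1.43660036e-03, -4.32005811e+01, -2.44693959e+01,  7.19862012e-02,
        5.25501603e-02, -5.29328952e-05]), 'tool_pos': array([ 0.13081306, -0.5083107 ,  0.40412707]), 'tool_rot': array([-3.14022125e+00, -2.15015308e-04,  2.51815930e-01]), 'contact_force': array([ 0.44500582, -0.31420105, -0.40650754]), 'torque': array([-0.03636423, -0.01752453,  0.07510291]), 'opening': 0.09178065521313002}
```

View pics/scene0.png

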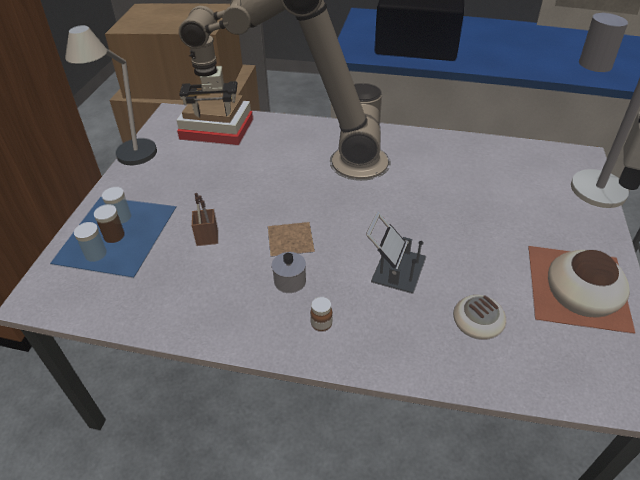

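View pics/top0.png

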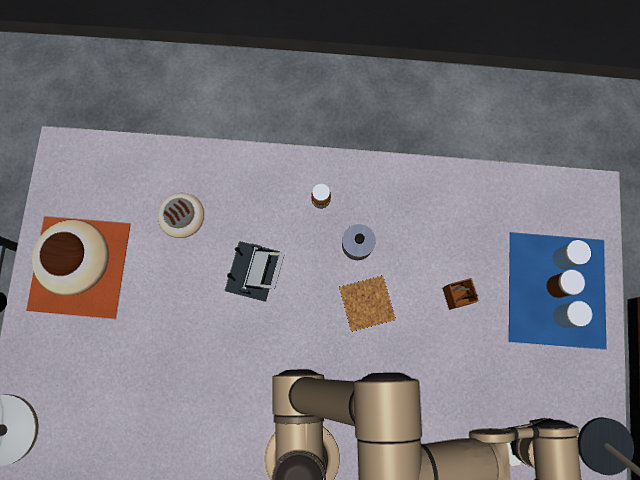

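The scene view shows the pot and lid at (289,270), the pad at (291,238) and the mirror at (395,255). In the top view they are at (359,240), (367,303) and (257,270). So the pot is in the farther place, and the mirror leans toward the robot's right. I'll enlarge these for pixel readings.

Run:
```python
import cv2,numpy as np
s=cv2.imread("pics/scene0.png");t=cv2.imread("pics/top0.png")
def crop(im,x,y,w,h,k):
    c=cv2.resize(im[y:y+h,x:x+w],None,fx=k,fy=k,interpolation=cv2.INTER_CUBIC)
    for i in range(0,w,10): 
        cv2.line(c,(i*k,0),(i*k,6 if i%50 else 14),(0,0,255),1)
        if i%20==0: cv2.putText(c,str(x+i),(i*k,24),0,.35,(0,0,255),1)
    for j in range(0,h,10):
        cv2.line(c,(0,j*k),(6,j*k),(0,0,255),1)
        if j%20==0: cv2.putText(c,str(y+j),(8,j*k+4),0,.35,(0,0,255),1)
    return c
cv2.imwrite("pics/a.png",np.hstack([crop(s,360,210,80,90,5),crop(t,220,225,80,90,5)]))
cv2.imwrite("pics/b.png",np.hstack([crop(s,255,210,80,90,5),crop(t,325,215,80,120,5)[:450]]) if 0 else np.hstack([crop(s,255,210,80,120,5),crop(t,325,215,80,120,5)]))
```

```text
(no output)
```

View pics/a.png

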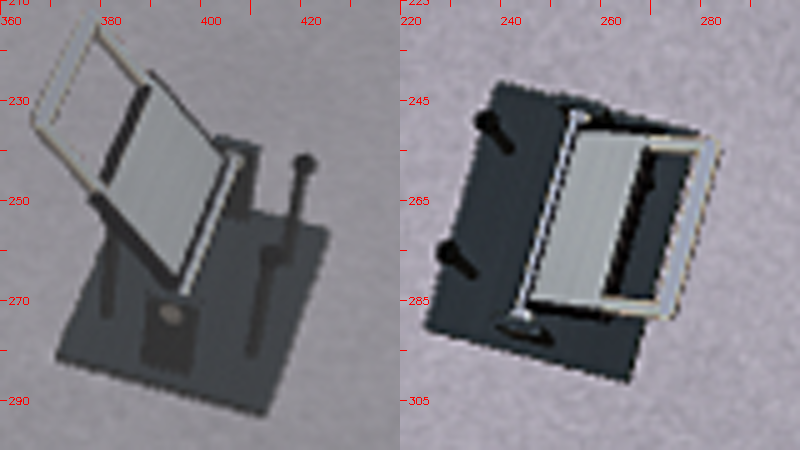

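View pics/b.png

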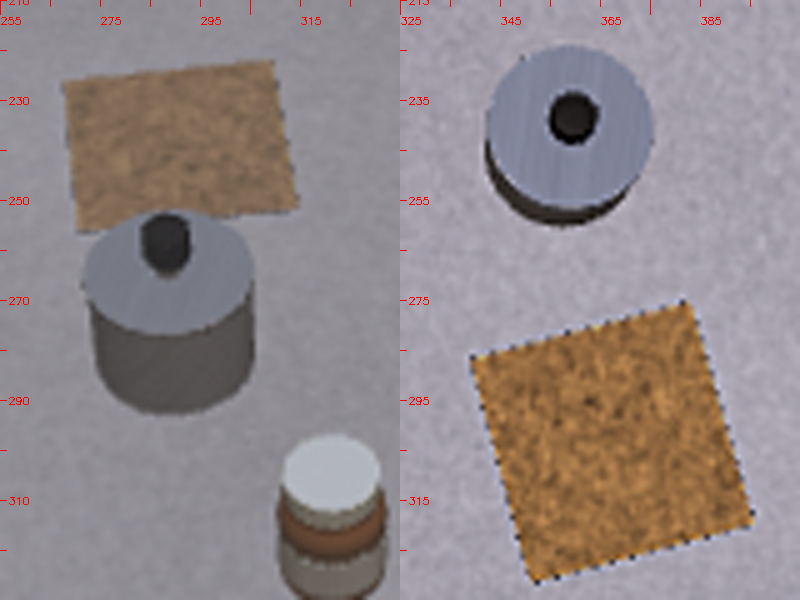

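The crops show these pixel positions:

| Feature | Scene | Top |
|---|---|---|
| Bar middle | (373,224.2) | (278,270.6) |
| Hinge ends | (407,242), (396.6,268.4) | (255.6,248.4), (244.2,288) |
| Knob | (288.2,258.6) | (359.6,238.6) |

The pad corners are also clear in both.

```bash
cat > h.py <<'E'
import numpy as np, cv2
from cell import robot, viewer
M={n:viewer.camera_model(n) for n in("scene","top")}
def ray(n,p):
    m=M[n];K=np.array([[m['fx'],0,m['cx']],[0,m['fy'],m['cy']],[0,0,1]])
    u=cv2.undistortPoints(np.array([[p]],float),K,np.array([m['k1'],0,0,0,0]))[0,0]
    d=m['pose'][:3,:3]@np.array([u[0],-u[1],-1]);return m['pose'][:3,3],d/np.linalg.norm(d)
def tri(ps,pt):
    A=np.zeros((3,3));b=np.zeros(3);R=[ray("scene",ps),ray("top",pt)]
    for o,d in R:
        P=np.eye(3)-np.outer(d,d);A+=P;b+=P@o
    x=np.linalg.solve(A,b);return x.round(4),[round(np.linalg.norm(np.cross(x-o,d))*1000,1) for o,d in R]
def at(n,p,z):
    o,d=ray(n,p);return (o+d*(z-o[2])/d[2]).round(4)
def proj(n,X):
    m=M[n];c=m['pose'][:3,:3].T@(np.array(X)-m['pose'][:3,3]);u=np.array([c[0],-c[1]])/-c[2];u*=1+m['k1']*(u@u)
    return u*[m['fx'],m['fy']]+[m['cx'],m['cy']]
E
python3 - <<'E'
from h import *
S=lambda x,y:(255+x/5,210+y/5)
T=lambda x,y:(325+(x-400)/5,215+y/5)
print("knob",tri((288.2,258.6),(359.6,238.6)))
print("bar",tri((373,224.2),(278,270.6)))
print("bare",tri((378,215),(282,253.5)),tri((368,233.4),(273.6,288)))
h1=tri((407,242),(255.6,248.4));h2=tri((396.6,268.4),(244.2,288));print("h",h1,h2,(h1[0]+h2[0])/2)
d=h1[0]-h2[0];print("hyaw",np.degrees(np.arctan2(d[1],d[0])),np.linalg.norm(d))
cs=[(63,85),(273,60),(298,208),(80,232)];ct=[(686,302),(752,522),(535,581),(472,357)]
pt=[at("top",T(*c),.004) for c in ct];ps=[at("scene",S(*c),.004) for c in cs]
print(pt,np.mean(pt,0));print(ps,np.mean(ps,0))
print("jar",at("top",(321,191),.085),"box",at("top",(460,294),.1),"rock",at("top",(180,215),.04), "lid disc",at("top",(325+169/5,215+126/5),.075))
import numpy as np
print(np.linalg.norm(np.diff(pt,axis=0),axis=1))
E
```

```text
knob (array([ 0.6382, -0.114 ,  0.097 ]), [np.float64(1.2), np.float64(1.2)])
bar (array([0.5148, 0.1108, 0.158 ]), [np.float64(1.5), np.float64(1.5)])
bare (array([0.5505, 0.1121, 0.2246]), [np.float64(14.9), np.float64(14.9)]) (array([0.4759, 0.1097, 0.0858]), [np.float64(13.6), np.float64(13.6)])
h (array([0.5716, 0.197 , 0.156 ]), [np.float64(18.4), np.float64(18.4)]) (array([ 0.4832,  0.2109, -0.0416]), [np.float64(15.9), np.float64(15.9)]) [0.5274  0.20395 0.0572 ]
hyaw -8.936011644301606 0.2169182564930854
[array([ 0.5494, -0.1974,  0.004 ]), array([ 0.4188, -0.2452,  0.004 ]), array([ 0.373 , -0.1169,  0.004 ]), array([ 0.5049, -0.069 ,  0.004 ])] [ 0.461525 -0.157125  0.004   ]
[array([ 0.4238, -0.2423,  0.004 ]), array([ 0.3739, -0.1106,  0.004 ]), array([ 0.5067, -0.0652,  0.004 ]), array([ 0.553 , -0.1951,  0.004 ])] [ 0.46435 -0.1533   0.004  ]
jar [0.7781 0.01   0.085 ] box [ 0.4986 -0.4148  0.1   ] rock [0.6797 0.4373 0.04  ] lid disc [ 0.6382 -0.1144  0.075 ]
[0.13907264 0.1362297  0.14032826]
```

Knob height is 97 mm (98 expected) and bar height is 158 mm (159 expected). The hinge is at 57 mm, and its end pairing was swapped, so I'll redo that. Pad sides come out near 140 mm. Now I'll move over the knob.

```bash
R='[[[32,25,0,0,0,0],[32,25,0,0,0,0],[32,25,0,0,0,0],[32,25,0,0,0,0],[32,25,0,0,0,0]]]'
python3 -m creep '[[[32,25,0,0,0,0],[32,25,0,0,0,0],[32,25,0,0,0,0],[32,25,0,0,0,0],[32,25,0,0,0,0]]]' -1 20
python3 -m creep '[[[32,25,0,0,0,0],[32,25,0,0,0,0],[32,25,0,0,0,0],[32,25,0,0,0,0],[32,25,0,0,0,0]]]'
python3 - <<'E'
from h import *
h1=tri((407,242),(244.2,288));h2=tri((396.6,268.4),(255.6,248.4));print("h",h1,h2,(h1[0]+h2[0])/2)
b1=tri((378,215),(273.6,288));b2=tri((368,233.4),(282,253.5));print("b",b1,b2,(b1[0]+b2[0])/2)
for p,q in((h1,h2),(b1,b2)):
    d=q[0]-p[0];print(np.degrees(np.arctan2(d[1],d[0])),np.linalg.norm(d))
E
```

```text
time: 0.52
tool_pos: [0.2893, -0.3831, 0.4014]
tool_rot: [-3.138, 0.002, 0.238]
contact_force: [0.9, -1.4, 0.0]
opening: 0.092
time: 0.93
tool_pos: [0.4521, -0.2523, 0.4004]
tool_rot: [-3.136, 0.004, 0.236]
contact_force: [-0.2, -0.9, 0.3]
opening: 0.0918
h (array([0.4693, 0.2141, 0.0613]), [np.float64(2.1), np.float64(2.1)]) (array([0.5895, 0.1933, 0.0662]), [np.float64(2.9), np.float64(2.9)]) [0.5294  0.2037  0.06375]
b (array([0.4658, 0.1191, 0.1523]), [np.float64(2.0), np.float64(2.0)]) (array([0.5629, 0.1032, 0.1648]), [np.float64(1.0), np.float64(1.0)]) [0.51435 0.11115 0.15855]
-9.817520603356677 0.12208476563437391
-9.2995777414882 0.09918402089046396
```

```bash
python3 -m creep '[[[33,25,0,0,0,0],[33,25,0,0,0,0],[33,25,0,0,0,0],[33,25,0,0,0,0],[28,22,0,0,0,0]]]'
python3 -m creep '[[[15,8,-20,0,0,0],[6,4,-30,0,0,0],[0,0,-25,0,0,0],[0,0,-10,0,0,0],[0,0,0,0,0,0]]]'
python3 - <<'E'
from h import *
im=viewer.read_camera("scene");c=cv2.resize(im[170:320,200:360],None,fx=5,fy=4);print(robot.observe()['tool_pos'],robot.observe()['tool_rot'])
t=viewer.read_camera("top");
c=np.hstack([cv2.resize(im[190:310,230:330],None,fx=4,fy=4),cv2.resize(t[180:300,310:410],None,fx=4,fy=4)]);cv2.imwrite("pics/c.png",c)
E
```

```text
time: 1.35
tool_pos: [0.6131, -0.1257, 0.3986]
tool_rot: [-3.134, 0.007, 0.238]
contact_force: [1.1, -0.4, 0.6]
opening: 0.0919
time: 1.77
tool_pos: [0.64, -0.1044, 0.3082]
tool_rot: [-3.132, 0.005, 0.248]
contact_force: [-0.1, -0.3, 0.6]
opening: 0.0919
[ 0.63999085 -0.10466437  0.30911427] [-3.13267179  0.00404992  0.24812414]
```

View pics/c.png

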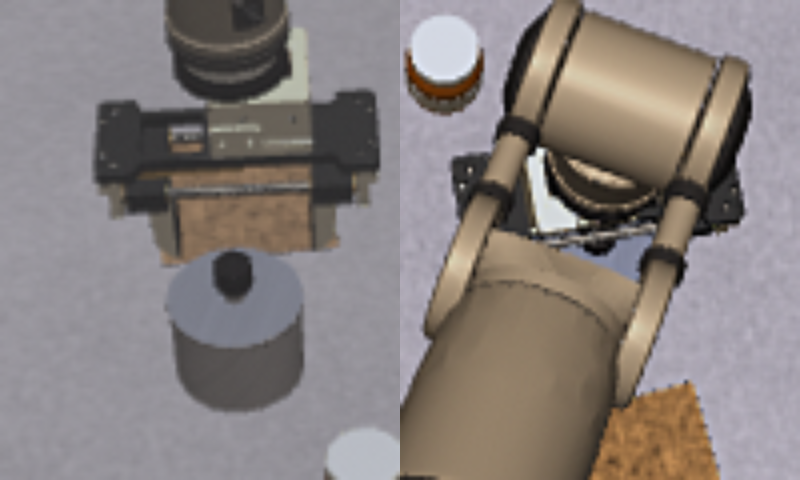

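The gripper is above the knob, open and aligned about 10 mm too far in +y. I'll correct that, take out the slight tilt, and descend.

```bash
python3 -m creep '[[[-1,-10,0,-0.5,-0.2,0],[0,0,-15,0,0,0],[0,0,-15,0,0,0],[0,0,-10,0,0,0],[0,0,0,0,0,0]]]'
```

```text
time: 2.28
tool_pos: [0.6398, -0.1211, 0.2801]
tool_rot: [3.128, -0.014, 0.244]
contact_force: [-1.3, -0.1, -0.3]
opening: 0.0917
```

```bash
python3 -m creep '[[[0,0,0,0,0,0],[0,0,0,0,0,0]]]';python3 -m creep '[[[0,0,0,0,0,0]]]'
```

```text
time: 2.45
tool_pos: [0.6399, -0.1225, 0.2823]
tool_rot: [3.126, -0.016, 0.243]
contact_force: [-0.5, 0.6, 0.1]
opening: 0.0918
time: 2.53
tool_pos: [0.6401, -0.1229, 0.2835]
tool_rot: [3.125, -0.018, 0.242]
contact_force: [-0.6, 0.3, 0.4]
opening: 0.0918
```

```bash
python3 -m creep '[[[0,4,-10,0.4,0.6,0],[-2,4,-12,0.3,0.6,0],[0,0,-6,0,0,0]]]';python3 -m creep '[[[0,0,0,0,0,0]]]'
```

```text
time: 2.78
tool_pos: [0.6386, -0.1145, 0.2571]
tool_rot: [3.14, -0.005, 0.242]
contact_force: [0.1, 0.1, -0.1]
opening: 0.0919
time: 2.87
tool_pos: [0.6381, -0.114, 0.255]
tool_rot: [3.141, -0.002, 0.242]
contact_force: [0.6, -0.9, 0.1]
opening: 0.0919
```

```bash
python3 -m creep '[[[0,0,4,0,0,0],[0,0,1,0,0,0]]]' 1 25; python3 -m creep '[[[0,0,0,0,0,0],[0,0,0,0,0,0],[0,0,0,0,0,0]]]'; python3 -m creep '[[[0,0,0,0,0,0],[0,0,0,0,0,0],[0,0,0,0,0,0]]]'
```

```text
time: 3.03
tool_pos: [0.6379, -0.1134, 0.2586]
tool_rot: [-3.14, 0.001, 0.243]
contact_force: [0.4, 0.4, 0.3]
opening: 0.0828
time: 3.28
tool_pos: [0.6382, -0.1134, 0.2596]
tool_rot: [-3.141, -0.0, 0.243]
contact_force: [0.2, 0.2, -0.6]
opening: 0.0633
time: 3.53
tool_pos: [0.6383, -0.1137, 0.2603]
tool_rot: [3.141, -0.001, 0.243]
contact_force: [-0.5, 0.5, -0.4]
opening: 0.0429
```

```bash
python3 -m creep '[[[0,0,0,0,0,0],[0,0,0,0,0,0],[0,0,-1,0,0,0]]]' ; python3 -m creep '[[[0,0,0,0,0,0],[0,0,0,0,0,0],[0,0,0,0,0,0]]]'
```

```text
time: 3.78
tool_pos: [0.6384, -0.1138, 0.2603]
tool_rot: [3.141, -0.002, 0.243]
contact_force: [-4.1, 0.6, 11.1]
opening: 0.0273
time: 4.03
tool_pos: [0.6382, -0.1138, 0.2604]
tool_rot: [3.141, -0.002, 0.243]
contact_force: [-0.7, 0.3, 2.0]
opening: 0.0275
```

```bash
python3 -m creep '[[[0,0,5,0,0,0],[0,0,10,0,0,0],[0,0,12,0,0,0],[0,0,12,0,0,0],[0,0,8,0,0,0]]]'; python3 -m creep '[[[0,0,0,0,0,0],[0,0,0,0,0,0]]]'
```

```text
time: 4.45
tool_pos: [0.6373, -0.1135, 0.3071]
tool_rot: [-3.138, 0.005, 0.243]
contact_force: [0.4, 0.1, -1.4]
opening: 0.0272
time: 4.62
tool_pos: [0.6376, -0.1135, 0.3099]
tool_rot: [-3.14, 0.001, 0.243]
contact_force: [-0.1, 0.5, -2.6]
opening: 0.0269
```

```bash
python3 -m creep '[[[-10,-2,0,0,0,0],[-20,-5,0,0,0,0],[-22,-5,0,0,0,0],[-22,-5,0,0,0,0],[-22,-5,0,0,0,0]]]'; python3 -m creep '[[[-22,-5,0,0,0,0],[-22,-5,0,0,0,0],[-14,-4,0,0,0,0],[-5,-2,0,0,0,0],[0,0,0,0,0,0]]]'
```

```text
time: 5.03
tool_pos: [0.5407, -0.1346, 0.3073]
tool_rot: [-3.14, 0.0, 0.246]
contact_force: [-0.1, -0.6, -1.9]
opening: 0.0275
time: 5.45
tool_pos: [0.4703, -0.1509, 0.3051]
tool_rot: [-3.136, 0.006, 0.245]
contact_force: [0.9, 0.4, -1.4]
opening: 0.0276
```

```bash
python3 -m creep '[[[-4,-2,-10,0,0,0],[-2,-2,-18,0,0,0],[0,0,-20,0,0,0],[0,0,-16,0,0,0],[0,0,-8,0,0,0]]]'; python3 -m creep '[[[0,0,0,0,0,0],[0,0,0,0,0,0]]]'
```

```text
time: 5.87
tool_pos: [0.4686, -0.1555, 0.2331]
tool_rot: [3.141, -0.003, 0.244]
contact_force: [-0.3, -0.2, -2.4]
opening: 0.0274
time: 6.03
tool_pos: [0.4695, -0.1552, 0.2313]
tool_rot: [-3.14, -0.001, 0.245]
contact_force: [0.6, 0.1, -2.0]
opening: 0.027
```

```bash
python3 -m creep '[[[-4,0,-5,0,0,0],[-2,0,-6,0,0,0],[0,0,-5,0,0,0],[0,0,-2,0,0,0],[0,0,0,0,0,0]]]'; python3 -m creep '[[[0,0,0,0,0,0]]]'
python3 - <<'E'
from h import *
im=viewer.read_camera("scene");t=viewer.read_camera("top")
c=np.hstack([cv2.resize(im[190:310,240:340],None,fx=4,fy=4),cv2.resize(t[220:340,310:410],None,fx=4,fy=4)]);cv2.imwrite("pics/d.png",c)
E
```

```text
time: 6.45
tool_pos: [0.4644, -0.1554, 0.214]
tool_rot: [3.14, -0.005, 0.245]
contact_force: [-0.3, 0.2, -2.5]
opening: 0.028
time: 6.53
tool_pos: [0.4644, -0.1554, 0.214]
tool_rot: [3.139, -0.005, 0.245]
contact_force: [-0.1, -0.4, -1.2]
opening: 0.027
```

View pics/d.png

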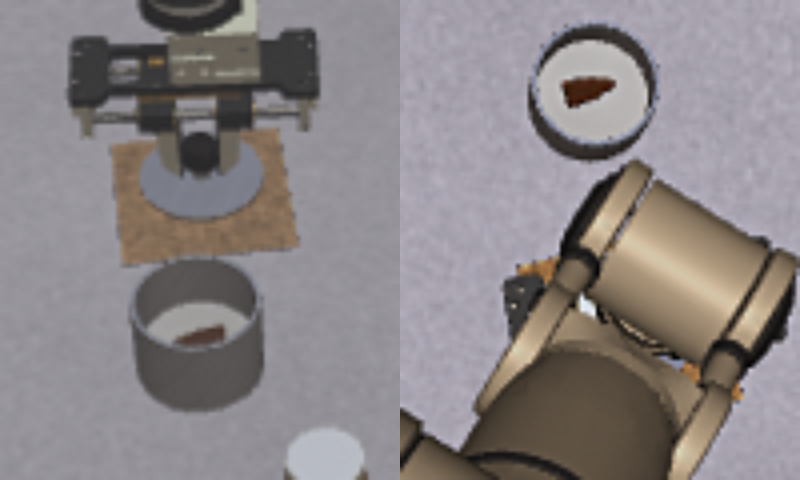

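The lid hangs level at crop (201,180), over the pad, and the pot is undisturbed. Now I'll lower it gently.

```bash
python3 -m creep '[[[-1,0,-3,0,0.2,0],[0,0,-3,0,0,0],[0,0,-2,0,0,0],[0,0,0,0,0,0]]]'; python3 -m creep '[[[0,0,-1,0,0,0],[0,0,-1,0,0,0]]]';python3 -m creep '[[[0,0,-1,0,0,0],[0,0,0,0,0,0]]]'
```

```text
time: 6.97
tool_pos: [0.4636, -0.1555, 0.206]
tool_rot: [3.139, -0.003, 0.245]
contact_force: [0.2, 0.4, -2.2]
opening: 0.0271
time: 7.13
tool_pos: [0.4637, -0.1556, 0.2038]
tool_rot: [3.139, -0.003, 0.245]
contact_force: [0.5, -0.7, -2.2]
opening: 0.0274
time: 7.3
tool_pos: [0.4637, -0.1556, 0.2025]
tool_rot: [3.139, -0.003, 0.245]
contact_force: [0.6, -0.7, -2.1]
opening: 0.0271
```

```bash
python3 -m creep '[[[0,0,-1,0,0,0],[0,0,0,0,0,0]]]'; python3 -m creep '[[[0,0,-1,0,0,0],[0,0,0,0,0,0]]]'
```

```text
time: 7.47
tool_pos: [0.4638, -0.1556, 0.2026]
tool_rot: [3.139, -0.003, 0.245]
contact_force: [0.5, 0.1, -1.8]
opening: 0.0277
time: 7.63
tool_pos: [0.464, -0.1556, 0.2025]
tool_rot: [3.138, -0.004, 0.246]
contact_force: [-0.6, 0.5, -1.7]
opening: 0.0273
```

```bash
python3 -m creep '[[[0,0,-2,0,0,0],[0,0,-2,0,0,0]]]'; python3 -m creep '[[[0,0,0,0,0,0]]]'
```

```text
time: 7.8
tool_pos: [0.464, -0.1556, 0.202]
tool_rot: [3.137, -0.006, 0.246]
contact_force: [-10.3, 5.4, 30.3]
opening: 0.0274
time: 7.88
tool_pos: [0.464, -0.1555, 0.2028]
tool_rot: [3.136, -0.006, 0.246]
contact_force: [0.2, 0.2, -2.4]
opening: 0.0276
```

```bash
python3 -m creep '[[[0,0,-0.7,0,0,0],[0,0,0,0,0,0],[0,0,0,0,0,0],[0,0,0,0,0,0],[0,0,0,0,0,0]]]' -0.6; python3 -m creep '[[[0,0,0,0,0,0],[0,0,0,0,0,0]]]'
```

```text
time: 8.3
tool_pos: [0.4645, -0.1558, 0.2019]
tool_rot: [3.135, -0.008, 0.246]
contact_force: [0.6, 0.0, -0.8]
opening: 0.0559
time: 8.47
tool_pos: [0.4645, -0.1558, 0.2015]
tool_rot: [3.135, -0.007, 0.246]
contact_force: [0.1, -1.1, 0.6]
opening: 0.0693
```

```bash
python3 -m creep '[[[0,0,8,0,0,0],[0,0,20,0,0,0],[0,0,35,0,0,0],[0,0,40,0,0,0],[0,0,40,0,0,0]]]'; python3 -m creep '[[[0,0,20,0,0,0],[0,0,8,0,0,0],[2,15,0,0,0,-3],[4,30,0,0,0,-5],[6,35,0,0,0,-5]]]'
python3 -m creep '[[[7,35,0,0,0,-5],[7,35,0,0,0,-4],[7,35,0,0,0,-2],[6,30,0,0,0,0],[4,20,0,0,0,0]]]'
python3 - <<'E'
from h import *
im=viewer.read_camera("scene");t=viewer.read_camera("top")
c=np.hstack([cv2.resize(im[190:310,240:340],None,fx=4,fy=4),cv2.resize(t[220:340,310:410],None,fx=4,fy=4)]);cv2.imwrite("pics/e.png",c)
E
```

```text
time: 8.88
tool_pos: [0.4613, -0.1544, 0.3428]
tool_rot: [-3.134, 0.008, 0.245]
contact_force: [1.0, -0.7, -0.7]
opening: 0.0738
time: 9.3
tool_pos: [0.4734, -0.0772, 0.3867]
tool_rot: [3.133, -0.01, 0.005]
contact_force: [0.2, 0.6, -0.2]
opening: 0.0735
time: 9.72
tool_pos: [0.5032, 0.0863, 0.3911]
tool_rot: [3.134, -0.015, -0.205]
contact_force: [-0.4, 0.5, -0.1]
opening: 0.0732
```

View pics/e.png

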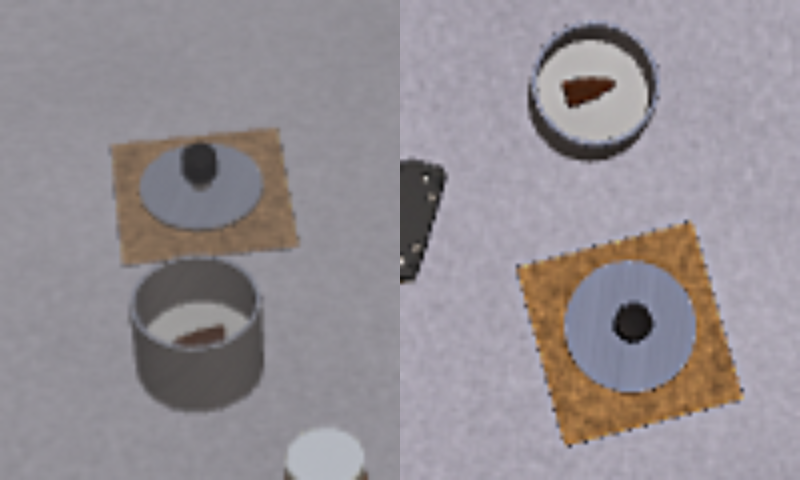

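The lid sits flat, knob up, in the middle of the pad: top crop (632,325), pad middle about (630,333). Next I'll line up over the bar.

```bash
python3 -m creep '[[[4,8,0,0.4,0.8,1],[4,8,0,0,0,1],[0,4,0,0,0,0],[0,0,0,0,0,0],[0,0,0,0,0,0]]]'; python3 -m creep '[[[0,0,0,0,0,0]]]'
```

```text
time: 10.23
tool_pos: [0.5117, 0.1068, 0.3919]
tool_rot: [3.138, 0.001, -0.164]
contact_force: [0.1, -0.7, 0.7]
opening: 0.0734
time: 10.32
tool_pos: [0.5117, 0.1063, 0.3919]
tool_rot: [3.138, 0.001, -0.165]
contact_force: [0.4, -0.4, 0.0]
opening: 0.0735
```

Run:
```python
from h import *
im=viewer.read_camera("scene");t=viewer.read_camera("top");s=robot.observe();print(s['tool_pos'],s['tool_rot'])
c=np.hstack([cv2.resize(im[180:300,350:450],None,fx=4,fy=4),cv2.resize(t[220:340,210:310],None,fx=4,fy=4)]);cv2.imwrite("pics/f.png",c)
```

```text
[0.51169587 0.10623376 0.39190628] [ 3.13783007e+00  1.34491077e-03 -1.65151033e-01]
```

View pics/f.png

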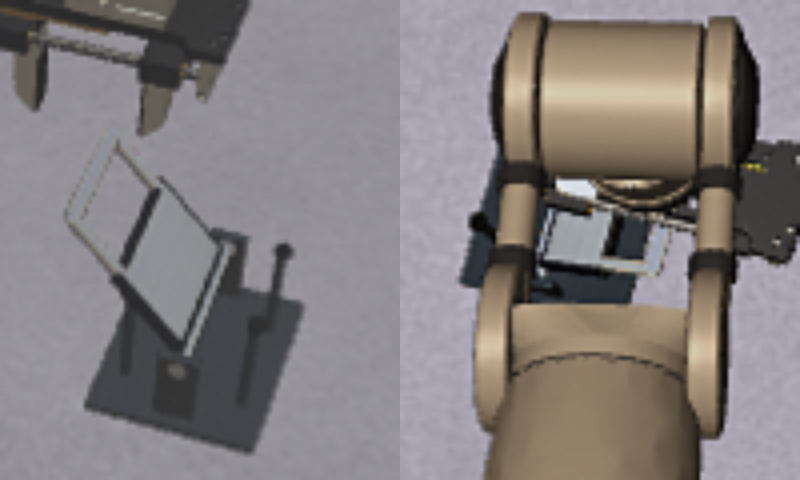

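The fingers straddle the bar direction, and the bar middle at scene crop (92,178) is below and between them. I'll correct y by +6 mm and descend 74 mm.

```bash
python3 -m creep '[[[1,5,-8,0,0,0],[0,1,-16,0,0,0],[0,0,-18,0,0,0],[0,0,-16,0,0,0],[0,0,-8,0,0,0]]]'; python3 -m creep '[[[0,0,0,0,0,0],[0,0,0,0,0,0]]]'
```

```text
time: 10.83
tool_pos: [0.5129, 0.1121, 0.3243]
tool_rot: [3.139, -0.005, -0.168]
contact_force: [-1.3, -0.1, 0.1]
opening: 0.0735
time: 11.0
tool_pos: [0.5124, 0.1121, 0.3219]
tool_rot: [3.138, 0.0, -0.168]
contact_force: [0.4, 0.8, 0.6]
opening: 0.0737
```

```bash
python3 -m creep '[[[0,0,-3,0,0,0],[0,0,0,0,0,0],[0,0,0,0,0,0],[0,0,0,0,0,0],[0,0,0,0,0,0]]]' 1 12; python3 -m creep '[[[0,0,0,0,0,0],[0,0,0,0,0,0],[0,0,0,0,0,0]]]'; python3 -m creep '[[[0,0,0,0,0,0]]]'; python3 -m creep '[[[0,0,0,0,0,0]]]'; python3 -m creep '[[[0,0,0,0,0,0],[0,0,0,0,0,0]]]'
```

```text
time: 11.42
tool_pos: [0.5132, 0.1122, 0.3212]
tool_rot: [3.14, -0.005, -0.169]
contact_force: [-0.6, -1.0, 0.0]
opening: 0.0447
time: 11.67
tool_pos: [0.5134, 0.1122, 0.3222]
tool_rot: [3.14, -0.006, -0.169]
contact_force: [-0.0, -0.2, 0.8]
opening: 0.0249
time: 11.75
tool_pos: [0.5134, 0.1122, 0.3223]
tool_rot: [3.14, -0.007, -0.169]
contact_force: [0.5, 0.7, -0.5]
opening: 0.0178
time: 11.83
tool_pos: [0.5134, 0.112, 0.3225]
tool_rot: [3.139, -0.007, -0.169]
contact_force: [-0.9, -3.2, 2.4]
opening: 0.0115
time: 12.0
tool_pos: [0.5134, 0.1119, 0.3224]
tool_rot: [3.139, -0.007, -0.169]
contact_force: [0.2, -0.7, -0.3]
opening: 0.0117
```

Bar gripped at 11.7 mm. Working back from the grip, the hinge is at (0.530,0.202), which agrees with the camera's (0.5285,0.204) to about 1.5 mm. Now I'll swing along the arc.

```bash
python3 -m creep '[[[0.7,4,3,0,0.3,0],[1.3,8,6,0,0,0],[1.5,8.5,5.5,0,0,0],[1.5,8.6,5,0,0,0]]]' 1 15; python3 -m creep '[[[0,0,0,0,0,0]]]'
```

```text
time: 12.33
tool_pos: [0.5191, 0.1401, 0.3433]
tool_rot: [3.134, -0.002, -0.171]
contact_force: [0.1, -0.9, -0.6]
opening: 0.0111
time: 12.42
tool_pos: [0.5193, 0.1418, 0.3444]
tool_rot: [3.135, -0.002, -0.17]
contact_force: [0.2, -1.3, 0.7]
opening: 0.0115
```

```bash
python3 -m creep '[[[1.4,8,3.5,0.3,0,0],[1.5,9,3.5,0,0,0],[1.5,9,3,0,0,0],[1,5,1,0,0,0]]]'; python3 -m creep '[[[0,0,0,0,0,0],[0,0,0,0,0,0]]]'
```

```text
time: 12.75
tool_pos: [0.525, 0.1752, 0.357]
tool_rot: [3.14, -0.003, -0.169]
contact_force: [-0.3, -1.2, 1.8]
opening: 0.0109
time: 12.92
tool_pos: [0.5252, 0.177, 0.3572]
tool_rot: [3.141, -0.004, -0.167]
contact_force: [0.5, -1.8, 1.6]
opening: 0.0115
```

```bash
python3 -m creep '[[[1,6,1.5,0,0.2,0],[1,6,1,0,0,0],[1,5,0.5,0,0,0],[0.5,3,0,0,0,0]]]'; python3 -m creep '[[[0,0,0,0,0,0],[0,0,0,0,0,0]]]'
python3 - <<'E'
from h import *
im=viewer.read_camera("scene");t=viewer.read_camera("top");s=robot.observe();print(s['tool_pos'],s['tool_rot'])
def crop(im,x,y,w,h,k):
    c=cv2.resize(im[y:y+h,x:x+w],None,fx=k,fy=k,interpolation=cv2.INTER_CUBIC)
    for i in range(0,w,20): cv2.putText(c,str(x+i),(i*k,12),0,.35,(0,0,255),1)
    for j in range(0,h,20): cv2.putText(c,str(y+j),(0,j*k+4),0,.35,(0,0,255),1)
    return c
cv2.imwrite("pics/g.png",np.hstack([crop(im,350,190,80,110,5),crop(t,215,220,80,110,5)]))
E
```

```text
time: 13.25
tool_pos: [0.5294, 0.198, 0.3598]
tool_rot: [3.14, -0.001, -0.168]
contact_force: [1.0, -1.5, 2.3]
opening: 0.0111
time: 13.42
tool_pos: [0.5295, 0.1989, 0.3598]
tool_rot: [3.14, -0.001, -0.167]
contact_force: [0.1, -2.2, 1.5]
opening: 0.0112
[0.52948986 0.19869386 0.35977415] [ 3.14032049e+00 -7.95269221e-04 -1.67812291e-01]
```

View pics/g.png

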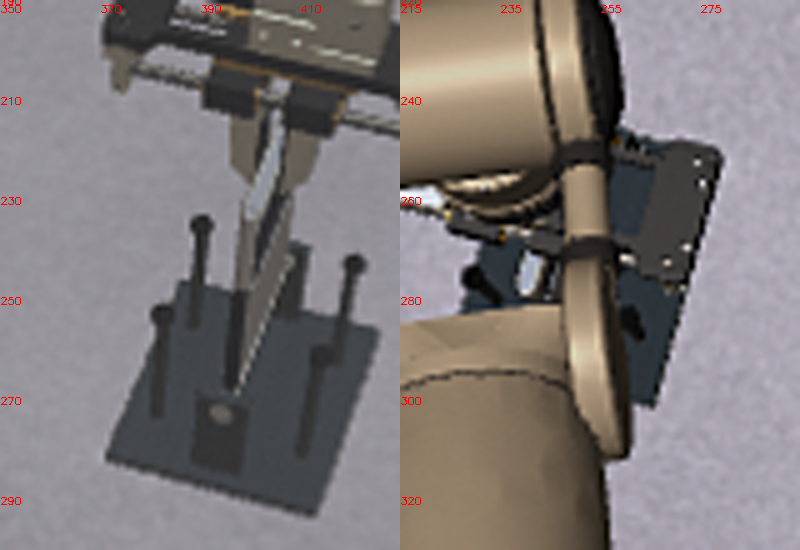

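The mirror is nearly upright and still held. I'll use the base plate corners and the hinge pin for a second estimate of the stand's middle.

Run:
```python
from h import *
sc=[at("scene",p,.010) for p in((371.4,281.8),(413,293),(425.4,255.4),(386.2,246.2))]
tc=[at("top",p,.010) for p in((225.2,290.4),(239.4,241.2),(278.8,250.8),(266,301))]
for c in(sc,tc):
    c=np.array(c)[:,:2];print(c.tolist(),"mean",c.mean(0)); print([round(float(np.linalg.norm(c[i]-c[i-1])),4) for i in range(4)])
    for i in range(4):
        d=c[i]-c[i-1];print(round(np.degrees(np.arctan2(d[1],d[0])),1),end=' ')
    print()
s=robot.observe();print(s['tool_pos'],s['tool_rot'])
for yaw in(-.165,):
    u=np.array([np.cos(yaw),np.sin(yaw),0])
    for H in([.5293,.203,.06],):
        print("pin", proj("scene",H+u*.075), "bar end now", proj("scene",np.array([.5295,.1985,.195])+u*.053))
```

```text
[[0.604, 0.1278], [0.6244, 0.2526], [0.4642, 0.2782], [0.4466, 0.1537]] mean [0.5348   0.203075]
[0.1595, 0.1265, 0.1622, 0.1257]
-9.3 80.7 170.9 -98.0 
[[0.4632, 0.2762], [0.6188, 0.2502], [0.5987, 0.1256], [0.4415, 0.1492]] mean [0.53055 0.2003 ]
[0.1288, 0.1578, 0.1262, 0.159]
80.3 -9.5 -99.2 171.5 
[0.52948986 0.19869386 0.35977415] [ 3.14032049e+00 -7.95269221e-04 -1.67812291e-01]
pin [394.01839425 273.19280049] bar end now [398.6787561  234.11635428]
```

Four estimates of the hinge line agree within about 2 mm. The bar still needs about 4 mm along the swing direction.

```bash
python3 -m creep '[[[0.4,2.5,0,0,0,0],[0.2,1.5,0,0,0,0],[0,0,0,0,0,0]]]'; python3 -m creep '[[[0,0,0,0,0,0],[0,0,0,0,0,0]]]'
```

```text
time: 13.77
tool_pos: [0.5302, 0.2025, 0.3596]
tool_rot: [3.14, -0.001, -0.169]
contact_force: [1.4, -0.9, 1.9]
opening: 0.0115
time: 13.93
tool_pos: [0.5302, 0.2025, 0.3597]
tool_rot: [3.14, -0.001, -0.169]
contact_force: [0.9, -1.5, 2.2]
opening: 0.0113
```

```bash
python3 -m creep '[[[0,0,0,0,0,0],[0,0,0,0,0,0],[0,0,0,0,0,0]]]'
python3 - <<'E'
from h import *
im=viewer.read_camera("scene");t=viewer.read_camera("top")
cv2.imwrite("pics/i.png",np.hstack([cv2.resize(im[190:340,260:440],(480,400)),cv2.resize(t[180:330,200:320],(320,400))]))
s=robot.observe();print(s['tool_pos'],s['tool_rot'],abs(s['qvel']).max())
u=np.array([np.cos(-.165),np.sin(-.165),0])
print(proj("scene",np.array([.5298,.2027,.195])+u*.053))
E
```

```text
time: 14.18
tool_pos: [0.5302, 0.2024, 0.3596]
tool_rot: [3.14, -0.001, -0.169]
contact_force: [0.5, -0.9, 1.5]
opening: 0.0112
[0.53015485 0.20239087 0.35966518] [ 3.14014046e+00 -6.51540173e-04 -1.68816133e-01] 0.0017107020567612686
[400.20416029 234.38886294]
```

View pics/i.png

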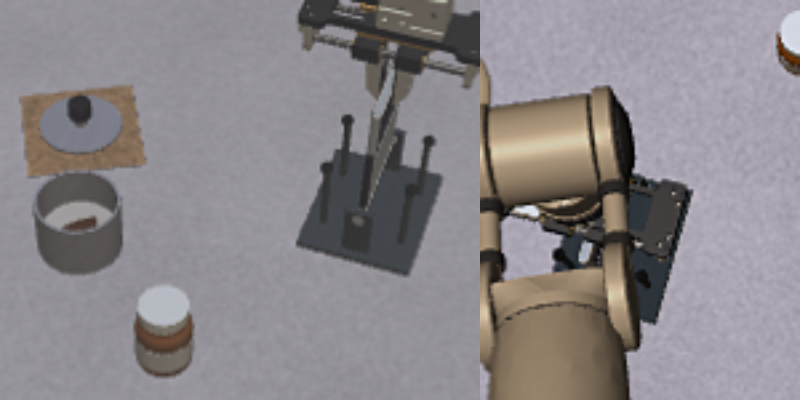

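The picture shows the lid on the pad at (80,125), the pot at (78,222) and the jar untouched. The mirror is upright, with the bar held in the fingers at (385,90), and the arm is still. Handing in.

```bash
python3 -c "
from cell import robot
robot.hand_in();print(robot.observe()['time'])"
```

```text
the job is handed in; nothing more can be done
the job is handed in; nothing more can be done
```

The job is done and handed in, at about 14 s on the robot's clock. The lid is on the cork pad, and the mirror is upright with the bar still held.

- **Lid:** I lifted it by the knob and set it down flat, knob up, within a few millimetres of the pad's middle by the images. It touched the pad at the expected height, with a brief 30 N press. The pot and jar look unmoved in the last pictures; the brush box and rock were outside those crops, and the arm never went near them.
- **Mirror:** I gripped the bar (opening about 11 mm), swung it up along its arc and held it there, with joint speeds under 0.002 rad/s at the last check.
- **Uncertainty:** Four estimates of the hinge position spread over about 3.4 mm, and I set the bar to their average. The upright angle should therefore be good to about 0.01–0.02 rad. I could not confirm the balance point by force, because the sensor noise (about 1 N) is larger than the mirror's pull there.

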